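# Ease a ratchet clamp down onto a ferrule

## Task

The ratchet clamp on the counter is wound open, with a brass ferrule standing in front of its vee anvil. Steady the lever against its spring load and squeeze the red trigger towards it to lift the sprung pawl off the ratchet wheel; then, with the pawl held off, ease the lever back slowly, never letting it run, until the jaw has pushed the ferrule into the anvil and the clamp's spring, not your hand, carries the load. Do not lean on the lever after that, as the ferrule has a thin wall; let go, leaving the ferrule upright and nipped, and the other things on the counter where they are.

Things in the scene. Friction and masses are not known exactly. Their poses are not given: they have to be found in the camera images.
- drum_axis (a point): On the upright axis of the clamp's drum at lever mid-height, 76 mm above the counter. Axes: z up, y the way the jaw closes; ferrule and anvil lie 65 mm to +x, 95 to 135 mm to +y. Grey bed 150 x 290 x 12 mm, fixed steel ratchet wheel 116 mm across at 52 to 62 mm height, above it the lever with blue hub (top at 95 mm), below it the drum that drives the jaw's rack.
- lever_grip (a point): Grip point, turning with the lever: 140 mm out from the drum's axis, mid-height, half-way between the outer faces of lever and trigger (40 mm apart when free, 32 mm squeezed). x outward along the lever, y level across it towards easing back, z up. Fingers that meet both faces together wind the lever 4 mm back as they squeeze, which unloads the pawl.
- lever_mid (a point): Centre of the lever's black grip, 13 mm to +y of the grip point, same axes: a rounded bar along x, 14 mm wide (y), 20 mm high (66 to 86 mm above the counter), black from 102 to 192 mm from the drum's axis, only counter below. The clamp's spring pushes it to +y with about 5 to 6 N all the way; moving, the bearing drags with 0.25 N m per rad/s. Pawl off, only the hand holds it.
- trigger_mid (a point): Middle of the red trigger beside the lever on its -y side: bar 105 mm long, 9 mm wide, 18 mm high (67 to 85 mm above the counter), part of the pawl. Push it about 8 mm towards the lever (+y of the grip point's axes) to lift the pawl: 4 to 5 N, some newtons more while the load rests on the pawl.
- drum (a joint): Turn of drum and lever, rad: 0 wound open, pawl in a tooth; grows as the lever eases back (counter-clockwise from above), at most 1.15; winds on to -0.2. The jaw closes 40 mm per rad. The ferrule is nipped somewhere from 0.4 to 1.05, depending on where the anvil was bolted, which is not given: feel for it. Teeth are 0.26 rad apart.
- pawl (a joint): Turn of pawl and trigger on the lever, rad: 0 fully in a tooth, clear of the teeth above 0.1, stop at 0.15. Let go, it springs back and stops the lever at the next tooth.
- jaw: Blue jaw 46 x 16 x 36 mm on a steel rack, with a spring-backed black pad 40 x 6 x 30 mm that gives 1 mm per 12 N (its face 75 mm to +y of the drum's axis at drum 0). Origin at the foot of the drum's axis at drum 0, y the closing direction. With the lever let go it presses a nipped ferrule with about 19 N, more while a finger still pushes on the trigger alone; the ferrule stands 45 N.
- ferrule: Brass ferrule, a loose thin-walled tube 38 mm across and 52 mm high, upright on the bed between pad and anvil; origin at the centre of its underside. The jaw pushes it 2 to 12 mm until it seats in the steel vee anvil.
- filter_box: yellow and black carton, 62 x 62 x 80 mm, bystander; origin at the centre of its underside
- oil_filter: white spin-on oil filter, 68 mm across, 88 mm high, bystander; origin at the centre of its underside
- black_tape: roll of black tape, 62 mm across, 18 mm high, lying flat, bystander; origin at the centre of its underside
- tape_measure: yellow tape measure, 36 x 68 x 66 mm, bystander; origin at the centre of its underside
There are look-alikes about, which are no part of the job. What is shaped like the ferrule but green is not meant.

How it is judged (in metres and radians):
On the way, in this order (a step that is already met when the one before it is completed fails the run):
1. the pawl is squeezed off the ratchet wheel with the drum still wound (value of joint pawl above 0.1 rad and value of joint drum below 0.12 rad), for 0.1 s.
2. with the pawl still held off, the jaw has landed: it presses the ferrule into the anvil (value of joint pawl above 0.1 rad and contact force between jaw and ferrule above 8 N), for 0.2 s.
At the end, for the whole second after the job is handed in: The lever is let go and at rest (under 0.05 rad/s), the drum eased back by more than 0.3 rad, and the jaw presses the ferrule into the anvil with more than 10 N by the clamp's own spring; the ferrule stands upright within 0.1 rad, at rest (contact force between jaw and ferrule above 10 N and value of joint drum above 0.3 rad and velocity of joint drum between -0.05 and 0.05 rad/s and angle between ferrule's own z axis and vertical below 0.1 rad and linear speed of ferrule below 0.02 m/s); the robot touches nothing.
It fails at once if the lever runs or is let snap back (drum faster than 2 rad/s) (velocity of joint drum above 2 rad/s).
It fails at once if the jaw is forced onto the ferrule with more than 45 N (contact force between jaw and ferrule above 45 N).
It fails at once if the lever or trigger is handled so that the ferrule tips (angle between ferrule's own z axis and vertical above 0.35 rad).
It fails at once if the robot's fingers touch the ferrule (contact force between the fingers and ferrule above 1 N).
It fails at once if a bystander is shifted by more than 30 mm (distance of any of filter_box, oil_filter, black_tape, tape_measure from where it was at the start of the episode above 0.03 m).
It also fails if it takes over 69 s, if anything falls off the work surface, if the arm or the gripper's body presses on something with over 40 N, if the wrist force passes 120 N, or if a joint passes its speed limit or range.

## Robot

A 7-joint arm with a two-finger parallel gripper is mounted at the origin on a cart in front of the work surface, level with it; the furniture and walls round the work are solid. World frame = base frame: x ahead of the robot, y to its left, z up, the work surface at z = 0. Lengths are in m, angles in degrees, forces in N, time in s.
With the tool pointing down it reaches from about 0.425 to 0.875 m from the base axis. Payload 8.4 kg.
Tool frame: the origin (TCP) lies between the finger pads; the fingertips stand 8 mm ahead of it and the grasp point (between the pads) lies 11 mm behind it; z points along the fingers, y is the direction in which the jaws open and shut (so a half turn about z gives the same grasp; the last joint's range is limited). The gripper opens to 85 mm and grips with 20 to 120 N. Pads are 22 mm wide; open, the fingers measure 114 mm over their backs; the gripper's body (76 mm by 85 mm) begins 54 mm behind the grasp point. The pads swing forward as they close: fully open they stand 13 mm farther back than shut.
Start: joints at [61.467, 19.091, 2.286, 83.961, -0.768, 76.965, -3.352], TCP at [0.252, -0.599, 0.239] pointing down, gripper open.
Joint ranges: [-147.57, 147.57], [-21.85, 119.76], [-74.77, 79.35], [14.55, 137.4], [-85.83, 265.84], [4.83, 119.75], [-152.11, 152.11]. Speed limits (degrees/s): [127.2, 127.2, 159.86, 159.86, 180, 180, 180].

## Interface

Orientations are given as a 3x3 rotation matrix whose columns are the frame's x, y, z axes.
In Python, from bench import arm gives the robot as it stands.
- The arm moves only by the shell command python3 -m inch 'ROWS' [FORCE]. ROWS is JSON, a list of rows, each a list of 3 entries, a list of its own where there are three numbers: the shift along the tool's x, y, z in mm, then the turn, a rotation vector about the tool's x, y, z in degrees, then the closure, from -1 (fully open) to 1 (shut). A call has 1 to 20 rows; each row is the pose to reach, as a shift and turn from the pose commanded when the call began, along the tool's axes at that moment; what a row does not reach only later rows make up. A row lasts 1/10 s, in which the tool goes at most 50 mm and 8.59 degrees, less where a joint would pass 70% of its speed; a pose out of reach is approached as far as the arm can. A call with a gripper value outside its range is refused whole. The fingers move at their own pace and stop on an object; FORCE is the grip in N (left out, the last holds). Time passes only in rows, so rows that repeat a pose let the fingers close. It gives the time, the measured TCP pose, the force and the opening at its end, in the units of the state.
- arm.get_obs(): the state, without advancing time (a new reading comes with each control period).
- arm.camera(name): name is "scene" or "side" or "wrist"; returns a dict with "color" (384x512x3 uint8, blue, green, red), "K" (3x3 intrinsics, pixels), "k1" (the pictures are not rectified: a ray, as slopes to the right and down, at radius r is drawn at 1 + k1 r^2 times it, then the intrinsics apply), "rvec" (rotation vector, rad) and "tvec" (3), from world to camera coordinates, as OpenCV has them. Camera axes: x right, y down, z forward; pixel columns grow to the right and rows downward; lengths in m; the calibration is good to about 2 mm. A picture is of the moment at which its call begins. There is no depth.
- arm.sign_off(): hands the job in, once; it reports no verdict.
The state is a dict: "clock": time; "joint_positions": joint angles; "joint_vel": joint speeds; "joint_torque": joint torques, N m; "position": TCP position; "orientation": TCP orientation; "contact_force": force on the tool from outside, world axes, zero at the start; "torque": the same for the moment, N m; "width": opening from 0.0 (shut) to 1.0 (fully open).
Only numpy, scipy, OpenCV 4.12 (cv2) and the standard library are available. Lean on these libraries where they do the work, as an engineer would, in place of code of your own. Each camera call takes 0.05 s, during which the arm holds its last target. There are 200 camera calls.

## Working session

There is one attempt and no reset: what is moved stays moved. The work goes in short steps, Python scripts to look and compute and a shell command to move; the robot and the scene stay as the last step left them, time stands still between calls to the robot, and variables do not carry over. Pictures are saved under pics/ and viewed, about 8 in all and at most 12, crops included, and the job is handed in when it is done.

```bash
mkdir -p pics; ls; python3 - <<'E'
from bench import arm
import cv2,numpy as np,pickle
o=arm.get_obs();print(o)
d={}
for n in ("scene","side","wrist"):
    c=arm.camera(n);d[n]=c;cv2.imwrite(f"pics/{n}0.png",c["color"])
    print(n,c["K"],c["k1"],c["rvec"],c["tvec"])
pickle.dump(d,open("cam0.pkl","wb"))
cv2.imwrite("pics/both0.png",cv2.resize(d["scene"]["color"],(800,600),interpolation=cv2.INTER_CUBIC))
cv2.imwrite("pics/side0b.png",cv2.resize(d["side"]["color"],(800,600),interpolation=cv2.INTER_CUBIC))
E
```

```text
pics
{'clock': 0.0, 'joint_positions': array([61.46775874, 19.13036109,  2.28481467, 84.00998339, -0.76589456,
       76.96661807, -3.35201809]), 'joint_vel': array([ 0.03852476, -0.01061762, -0.0207002 , -0.04770043, -0.02141645,
        0.03597641, -0.10103337]), 'joint_torque': array([-3.75001655e-04, -6.58555984e+01,  1.36496320e+00, -4.05562699e+01,
        1.65818981e-02,  1.26918123e-02, -1.21856223e-05]), 'position': array([ 0.25218341, -0.59860782,  0.23844628]), 'orientation': array([[ 9.21541291e-01,  3.88279652e-01, -7.49233335e-04],
       [ 3.88280350e-01, -9.21540214e-01,  1.41540493e-03],
       [-1.40875713e-04, -1.59526667e-03, -9.99998718e-01]]), 'contact_force': array([-0.2807594 ,  0.80772272,  0.22767046]), 'torque': array([-0.02638293,  0.00840719, -0.02122276]), 'width': 0.9966273444289517}
scene [[443.40770226   0.         254.42874814]
 [  0.         443.40770226 186.54265885]
 [  0.           0.           1.        ]] -0.016435675941157687 [ 0.67041215 -2.70209725  1.02603248] [0.4444202  0.37821938 0.9683787 ]
side [[478.96697917   0.         260.92105627]
 [  0.         478.96697917 195.8290856 ]
 [  0.           0.           1.        ]] 0.06825483751747724 [ 2.02431266 -0.4624839   0.247388  ] [-0.61348864  0.1413509   1.34552476]
wrist [[338.30072312   0.         260.0262503 ]
 [  0.         338.30072312 188.69554403]
 [  0.           0.           1.        ]] -0.039711409759553694 [-2.39355761  1.5878971   0.25248967] [-0.64835064 -0.04123831  0.38176221]
```

View pics/both0.png

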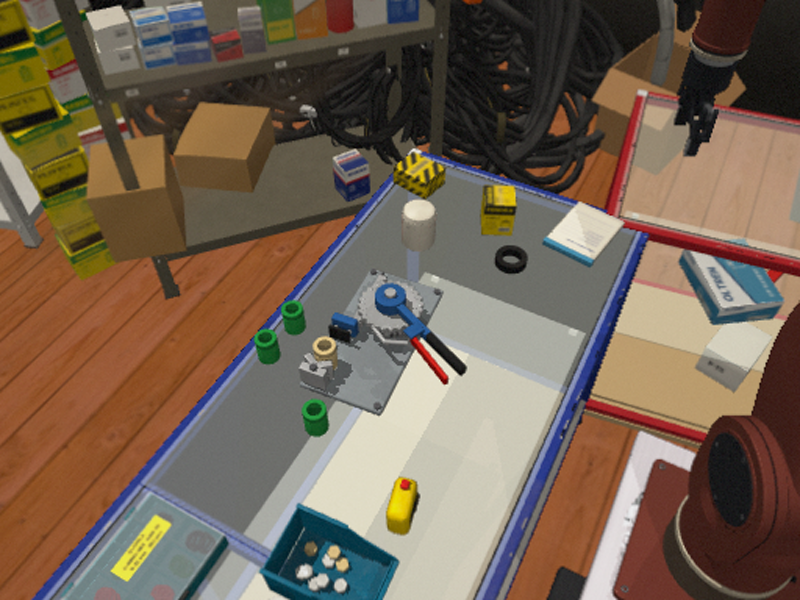

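View pics/side0b.png

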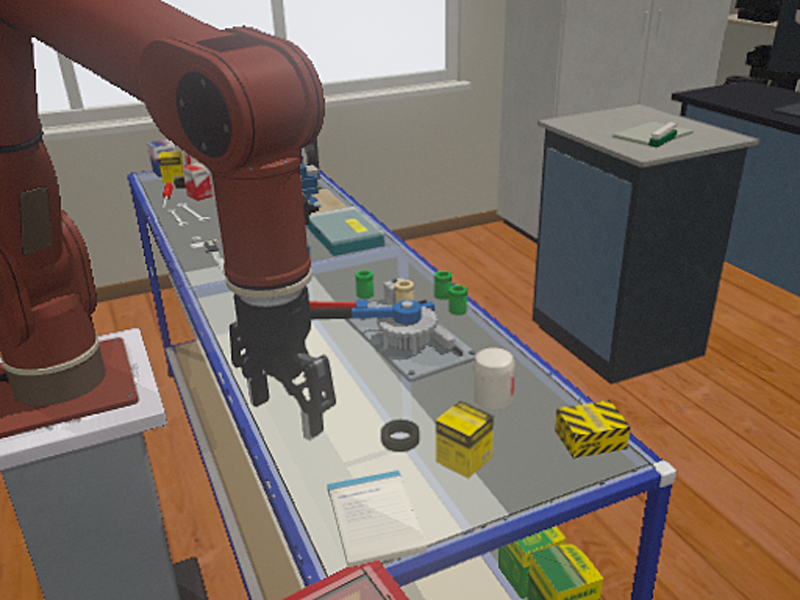

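Scene picture (800×600): blue hub at (391,297), black lever grip about (445,353), red trigger about (430,362), brass ferrule (324,348), anvil (315,372). Look-alikes: green tubes at (293,317), (267,346) and (315,415), which are not meant. The black tape roll at (511,259) isn't the lever. I choose hub, black bar and red bar, and check them in a close crop.

```bash
cat > h.py <<'E'
import cv2,numpy as np
def ray(c,uv):
    # undistort with the stated model: drawn radius = r(1+k1 r^2)
    K=np.array(c["K"]);k=np.array([c["k1"],0,0,0,0],float)
    p=cv2.undistortPoints(np.array([[uv]],float),K,k)[0,0]
    R=cv2.Rodrigues(np.array(c["rvec"],float))[0];t=np.array(c["tvec"],float).ravel()
    return -R.T@t,R.T@np.array([p[0],p[1],1.])
def at(c,uv,z):
    o,d=ray(c,uv);return o+d*(z-o[2])/d[2]
def proj(c,P):
    return cv2.projectPoints(np.array(P,float).reshape(-1,1,3),np.array(c["rvec"],float),np.array(c["tvec"],float),np.array(c["K"]),np.array([c["k1"],0,0,0,0],float))[0][:,0]
def frame_overlay(c,ax,th,x0=0,y0=0,s=1,phi=0,img=None):
    """draw model: ax drum axis xy, th yaw of clamp frame, phi lever yaw (world)"""
    pass
E
python3 - <<'E'
import pickle,cv2
from h import *
d=pickle.load(open("cam0.pkl","rb"))
a=d["scene"]["color"][165:275,185:305]; b=d["side"]["color"][165:255,190:320]
A=cv2.resize(a,None,fx=5,fy=5,interpolation=cv2.INTER_CUBIC)
cv2.imwrite("pics/cropA.png",A)
c=d["scene"]
for n,uv,z in [("hub",(391,296),.095),("blackend",(464,370),.078),("redend",(445,381),.076),("ferr top",(324,344),.064),("bedcorner",(378,411),.012)]:
    print(n,at(c,(uv[0]*.64,uv[1]*.64),z).round(4))
E
```

```text
hub [ 0.5954 -0.1512  0.095 ]
blackend [ 0.4273 -0.0813  0.078 ]
redend [ 0.4454 -0.0498  0.076 ]
ferr top [ 0.6565 -0.0306  0.064 ]
bedcorner [0.5321 0.0125 0.012 ]
```

View pics/cropA.png

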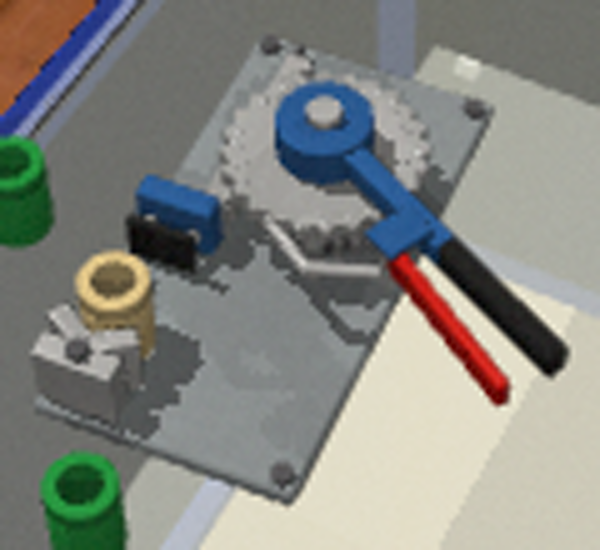

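The crop confirms it: the black bar and red bar beside the clamp hub are the lever and trigger, with the red bar on the world +y side, and the brass ferrule is in front of the vee. Next I fit the lever geometry.

```bash
cat >> h.py <<'E'
def masks(img,roi):
    x0,y0,x1,y1=roi;hsv=cv2.cvtColor(img,cv2.COLOR_BGR2HSV);z=np.zeros(img.shape[:2],np.uint8);z[y0:y1,x0:x1]=1
    red=((hsv[...,0]<8)|(hsv[...,0]>172))&(hsv[...,1]>170)&(hsv[...,2]>60)
    blk=(hsv[...,2]<60)
    out=[]
    for m in (red,blk):
        m=(m&(z>0)).astype(np.uint8);n,l,s,c=cv2.connectedComponentsWithStats(m)
        i=1+np.argmax(s[1:,4]);out.append((c[i],s[i],np.argwhere(l==i)[:,::-1]))
    return out
def axis(p):
    l=cv2.fitLine(p.astype(np.float32),cv2.DIST_L2,0,.01,.01).ravel();t=(p-l[2:])@l[:2]
    return l[2:]+l[:2]*np.percentile(t,1),l[2:]+l[:2]*np.percentile(t,99)
E
python3 - <<'E'
import pickle
from h import *
d=pickle.load(open("cam0.pkl","rb"));c=d["scene"]
hub=at(c,(185+325/5,165+112/5),.097)
print("hub",hub)
for n,(cen,st,p) in zip(("red","blk"),masks(c["color"],(255,205,305,250))):
    a,b=axis(p);A,B=at(c,a,.076),at(c,b,.076);C=at(c,cen,.076)
    v=B-A
    print(n,st,C.round(4),A.round(4),B.round(4),np.linalg.norm(v).round(4),np.degrees(np.arctan2(v[1],v[0])).round(2))
    print("  rel hub",(C-hub).round(4), np.linalg.norm((C-hub)[:2]))
E
```

```text
hub [ 0.59855669 -0.15573336  0.097     ]
red [263 216  23  30 156] [ 0.4858 -0.075   0.076 ] [ 0.5279 -0.1003  0.076 ] [ 0.4444 -0.0501  0.076 ] 0.0974 149.01
  rel hub [-0.1128  0.0807 -0.021 ] 0.13867165173305973
blk [272 213  26  27 210] [ 0.4686 -0.0991  0.076 ] [ 0.5099 -0.1186  0.076 ] [ 0.4282 -0.0799  0.076 ] 0.0904 154.71
  rel hub [-0.1299  0.0567 -0.021 ] 0.14173214092084196
```

```bash
python3 -m inch '[[[30,-28,0],[0,0,4],-1],[[68,-63,0],[0,0,8],-1],[[106,-99,0],[0,0,13],-1],[[144,-134,0],[0,0,18],-1],[[182,-169,0],[0,0,23],-1],[[220,-204,0],[0,0,28],-1],[[258,-240,0],[0,0,33],-1],[[296,-275,0],[0,0,38],-1],[[334,-310,10],[0,0,43],-1],[[365,-340,25],[0,0,47],-1],[[390,-362,35],[0,0,49],-1],[[403,-375,38],[0,0,50],-1],[[408,-379,38],[0,0,50],-1],[[408,-379,38],[0,0,50],-1],[[408,-379,38],[0,0,50],-1],[[408,-379,38],[0,0,50],-1]]'; python3 - <<'E'
from bench import arm
import cv2,pickle
from h import *
o=arm.get_obs();print(o["position"],o["orientation"],o["joint_positions"],o["contact_force"],o["width"],o["clock"])
d={}
for n in ("scene","wrist","side"):
    d[n]=arm.camera(n)
pickle.dump(d,open("cam1.pkl","wb"))
cv2.imwrite("pics/wrist1.png",cv2.resize(d["wrist"]["color"],(800,600),interpolation=cv2.INTER_CUBIC))
E
```

```text
clock: 1.75
position: [0.4809, -0.093, 0.2016]
orientation: [[0.889, -0.458, 0.0], [-0.458, -0.889, -0.0], [0.0, 0.0, -1.0]]
contact_force: [-0.3, 0.3, 0.6]
width: 1.002
[ 0.48090805 -0.09295865  0.20160595] [[ 8.88754771e-01 -4.58382891e-01  2.87407207e-04]
 [-4.58382758e-01 -8.88754783e-01 -4.28208318e-04]
 [ 4.51717896e-04  2.48829678e-04 -9.99999867e-01]] [  26.97902372    3.10063899  -21.82899829  107.64143836    1.25515833
   69.46575526 -112.54377344] [-0.34425304  0.32852371  0.56173827] 1.0019370291004452 1.75
```

View pics/wrist1.png

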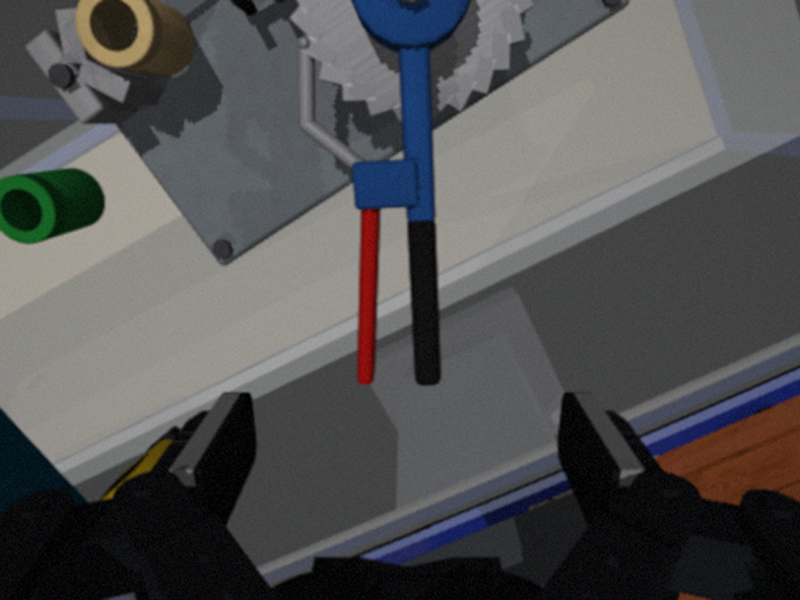

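The wrist picture shows the lever's black grip from (420,222) to (428,382), the red trigger from (370,208) to (365,382), and the fingers standing beyond their ends. I compute the grip point from this view.

```bash
python3 - <<'E'
import pickle
from h import *
d=pickle.load(open("cam1.pkl","rb"))
R=None
for name,roi in (("wrist",(215,130,295,252)),("scene",(255,205,305,250))):
    c=d[name];print(name)
    for n,(cen,st,p) in zip(("red","blk"),masks(c["color"],roi)):
        a,b=axis(p);z=.077 if name=="scene" else .080
        A,B,C=at(c,a,z),at(c,b,z),at(c,cen,z);v=B-A
        if v[0]>0: v=-v
        print(n,st,C.round(4),A.round(4),B.round(4),np.linalg.norm(v).round(4),np.degrees(np.arctan2(v[1],v[0])).round(2))
c=d["wrist"]
print("hub bolt",at(c,(412*.64,0*.64),.097))
# two-view triangulation of centroids
def tri(u1,u2):
    o1,d1=ray(d["wrist"],u1);o2,d2=ray(d["scene"],u2)
    s=np.linalg.lstsq(np.c_[d1,-d2],o2-o1,rcond=None)[0];p,q=o1+d1*s[0],o2+d2*s[1];return (p+q)/2,np.linalg.norm(p-q)
w=masks(d["wrist"]["color"],(215,130,295,252));s=masks(d["scene"]["color"],(255,205,305,250))
for i in (0,1): print(tri(w[i][0],s[i][0]))
E
```

```text
wrist
red [ 229  134   13  112 1104] [ 0.4851 -0.0724  0.08  ] [ 0.4429 -0.0477  0.08  ] [ 0.5225 -0.0942  0.08  ] 0.0922 149.74
blk [ 261  141   21  106 1795] [ 0.4686 -0.0967  0.08  ] [ 0.5064 -0.1139  0.08  ] [ 0.4265 -0.0776  0.08  ] 0.0878 155.6
scene
red [263 216  23  30 157] [ 0.4858 -0.0745  0.077 ] [ 0.5282 -0.1001  0.077 ] [ 0.4441 -0.0495  0.077 ] 0.0982 148.98
blk [272 213  26  27 205] [ 0.4683 -0.0981  0.077 ] [ 0.5096 -0.1175  0.077 ] [ 0.4279 -0.0791  0.077 ] 0.0903 154.83
hub bolt [ 0.59278329 -0.15303023  0.097     ]
(array([ 0.48498403, -0.07242205,  0.08003053]), np.float64(0.00024122233975210612))
(array([ 0.46798226, -0.096698  ,  0.07874386]), np.float64(0.0005467750128422381))
```

```bash
python3 - <<'E'
import pickle
from h import *
d=pickle.load(open("cam0.pkl","rb"));d1=pickle.load(open("cam1.pkl","rb"))
def bolt(img,roi):
    x0,y0,x1,y1=roi;h=cv2.cvtColor(img[y0:y1,x0:x1],cv2.COLOR_BGR2HSV)
    m=((h[...,0]>98)&(h[...,0]<118)&(h[...,1]>130)).astype(np.uint8)
    cs,hi=cv2.findContours(m,cv2.RETR_CCOMP,cv2.CHAIN_APPROX_NONE)
    for k,c in enumerate(cs):
        a=cv2.contourArea(c);M=c[:,0].mean(0)+[x0,y0]
        if len(c)>5: print("hole" if hi[0][k][3]>=0 else "outer",a,M.round(1),cv2.boundingRect(c))
for n,roi in (("scene",(235,170,275,210)),("side",(215,180,300,215))):
    print(n);bolt(d[n]["color"],roi)
g=(.4803,-.0881);ax=(.6075,-.1466)
for n in ("scene","side"):
    print(n,"predicted hub top",proj(d[n],[[*ax,.095],[*ax,.105]]).round(1).tolist())
print("wrist pred",proj(d1["wrist"],[[*ax,.095],[*ax,.105]]).round(1).tolist())
S=cv2.resize(d["side"]["color"][175:225,215:295],None,fx=9,fy=9,interpolation=cv2.INTER_CUBIC)
cv2.imwrite("pics/sidehub.png",S)
E
```

```text
scene
outer 384.5 [254.7 196.2] (5, 12, 33, 28)
hole 57.0 [249.1 187. ] (10, 13, 10, 9)
side
outer 0.0 [263.  205.8] (45, 25, 7, 2)
outer 0.0 [256.  205.9] (39, 25, 5, 2)
outer 2.0 [242.  201.9] (19, 21, 17, 2)
outer 152.5 [252.2 197.2] (10, 12, 53, 13)
scene predicted hub top [[245.4, 189.0], [245.3, 186.5]]
side predicted hub top [[259.9, 191.6], [259.8, 188.6]]
wrist pred [[244.2, -16.7], [243.4, -21.1]]
```

View pics/sidehub.png

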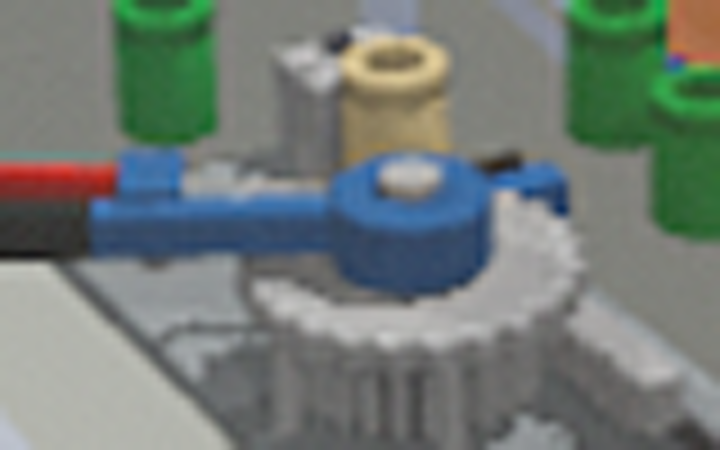

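```bash
python3 - <<'E'
import pickle
from h import *
d=pickle.load(open("cam0.pkl","rb"));d1=pickle.load(open("cam1.pkl","rb"))
def tri(c1,u1,c2,u2):
    o1,a=ray(c1,u1);o2,b=ray(c2,u2)
    s=np.linalg.lstsq(np.c_[a,-b],o2-o1,rcond=None)[0];p,q=o1+a*s[0],o2+b*s[1];return ((p+q)/2).round(4),np.linalg.norm(p-q).round(4)
print("bolt top",tri(d["side"],(260.6,194.4),d["scene"],(249.1,187)))
print("hub side/scene at z .095",at(d["side"],(260.6,195.7),.095),at(d["scene"],(249.8,188.5),.095))
print("wrist bolt px for candidate",proj(d1["wrist"],[[.596,-.154,.1],[.6,-.15,.1]]).round(1).tolist())
# lever in side? black centroid check
E
```

```text
bolt top (array([ 0.6036, -0.1594,  0.0926]), np.float64(0.0006))
hub side/scene at z .095 [ 0.59877363 -0.17043655  0.095     ] [ 0.59803782 -0.15360893  0.095     ]
wrist bolt px for candidate [[262.8, -6.8], [254.2, -9.8]]
```

The bolt triangulation (.6036,-.1594) agrees with a lever bar running radially through the axis. That puts the axis at about (.602,-.159), the lever yaw at about 155.3° and the grip point at about (.480,-.088). Now I descend with the jaws straddling both bars.

```bash
python3 -m inch '[[[-1,-2,0],[0,0,-1.3],-1],[[-3,-4,0],[0,0,-2.6],-1],[[-3,-4,15],[0,0,-2.6],-1],[[-3,-4,35],[0,0,-2.6],-1],[[-3,-4,55],[0,0,-2.6],-1],[[-3,-4,75],[0,0,-2.6],-1],[[-3,-4,95],[0,0,-2.6],-1],[[-3,-4,112],[0,0,-2.6],-1],[[-3,-4,126],[0,0,-2.6],-1],[[-3,-4,135],[0,0,-2.6],-0.7],[[-3,-4,139],[0,0,-2.6],-0.4],[[-3,-4,139],[0,0,-2.6],-0.2],[[-3,-4,139],[0,0,-2.6],-0.2],[[-3,-4,139],[0,0,-2.6],-0.2]]' 20; python3 - <<'E'
from bench import arm
import cv2,pickle
o=arm.get_obs();print(o["joint_positions"].round(1))
d={"wrist":arm.camera("wrist"),"scene":arm.camera("scene")}
pickle.dump(d,open("cam2.pkl","wb"))
cv2.imwrite("pics/wrist2.png",d["wrist"]["color"])
E
```

```text
clock: 3.3
position: [0.4809, -0.0864, 0.063]
orientation: [[0.91, -0.416, 0.001], [-0.416, -0.91, -0.0], [0.001, -0.0, -1.0]]
contact_force: [0.7, 0.2, -0.9]
width: 0.599
[  25.3   11.9  -22.2  116.2    5.6   52.8 -114.4]
```

View pics/wrist2.png

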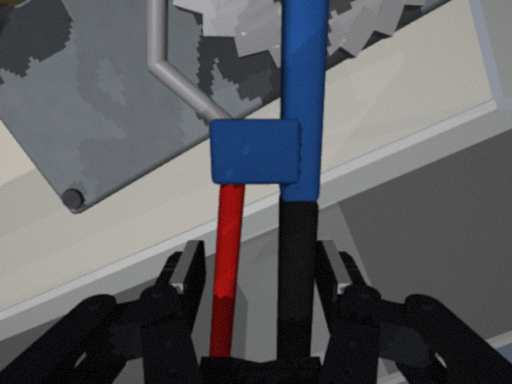

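The wrist view shows the jaws straddling both bars. The right pad at (316,250) is almost on the black lever and the left pad at (203,250) is about 12 px off the red trigger. That small bias is good because the lever gets steadied first. I squeeze gradually.

```bash
python3 -m inch '[[[0,0.5,0],[0,0,0],-0.1],[[0,0.5,0],[0,0,0],0.0],[[0,0.5,0],[0,0,0],0.0],[[0,0.5,0],[0,0,0],0.0]]' 20;  python3 -m inch '[[[0,0,0],[0,0,0],0.1],[[0,0,0],[0,0,0],0.15],[[0,0,0],[0,0,0],0.2],[[0,0,0],[0,0,0],0.25],[[0,0,0],[0,0,0],0.3],[[0,0,0],[0,0,0],0.4],[[0,0,0],[0,0,0],0.5],[[0,0,0],[0,0,0],0.5],[[0,0,0],[0,0,0],0.5]]' 20; python3 - <<'E'
from bench import arm
import cv2,pickle
o=arm.get_obs();print(o["contact_force"],o["torque"],o["position"])
d={"wrist":arm.camera("wrist"),"scene":arm.camera("scene")}
pickle.dump(d,open("cam3.pkl","wb"))
cv2.imwrite("pics/wrist3.png",d["wrist"]["color"])
E
```

```text
clock: 3.8
position: [0.4802, -0.0868, 0.0624]
orientation: [[0.91, -0.416, 0.0], [-0.416, -0.91, 0.0], [0.0, -0.0, -1.0]]
contact_force: [-0.6, -1.0, -0.3]
width: 0.499
clock: 4.7
position: [0.4795, -0.0882, 0.0629]
orientation: [[0.909, -0.417, -0.001], [-0.417, -0.909, -0.002], [-0.0, 0.002, -1.0]]
contact_force: [-7.1, -4.4, 11.3]
width: 0.37
[-7.07672778 -4.42882826 11.25414067] [-0.9622612   1.31880253 -0.12706432] [ 0.47950478 -0.08824954  0.06290737]
```

View pics/wrist3.png

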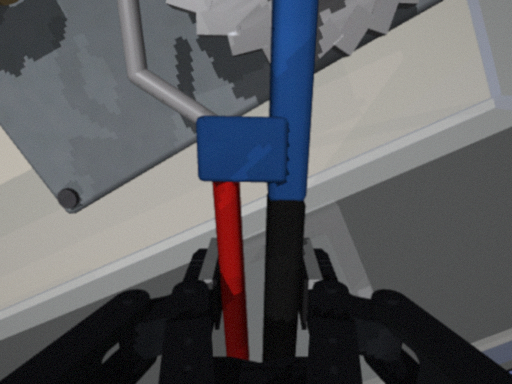

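The opening is 31.5 mm, so the trigger is fully squeezed: the red bar is now parallel to the lever and the pawl link has swung off. The tangential load is about 7 N, carried by my fingers. I ease along the arc about the drum axis, which lies at (141,13) mm in the tool frame.

```bash
python3 -m inch '[[[-0.1,1.2,0],[0,0,-0.5],0.5],[[-0.2,2.5,0],[0,0,-1],0.5],[[-0.3,3.7,0],[0,0,-1.5],0.5],[[-0.4,4.9,0],[0,0,-2],0.5],[[-0.4,6.2,0],[0,0,-2.5],0.5],[[-0.5,7.4,0],[0,0,-3],0.5],[[-0.5,8.6,0],[0,0,-3.5],0.5],[[-0.6,9.9,0],[0,0,-4],0.5],[[-0.6,11.1,0],[0,0,-4.5],0.5],[[-0.6,12.3,0],[0,0,-5],0.5],[[-0.6,13.6,0],[0,0,-5.5],0.5],[[-0.6,14.8,0],[0,0,-6],0.5],[[-0.6,16,0],[0,0,-6.5],0.5],[[-0.6,17.3,0],[0,0,-7],0.5],[[-0.5,18.5,0],[0,0,-7.5],0.5],[[-0.5,19.8,0],[0,0,-8],0.5],[[-0.4,21,0],[0,0,-8.5],0.5],[[-0.3,22.2,0],[0,0,-9],0.5],[[-0.3,23.5,0],[0,0,-9.5],0.5],[[-0.2,24.7,0],[0,0,-10],0.5]]' 20; cat > st.py <<'E'
from bench import arm
import numpy as np
o=arm.get_obs();R=np.array(o["orientation"]);p=np.array(o["position"]);f=np.array(o["contact_force"])
v=R.T@(np.array([.602,-.159,p[2]])-p)*1000
print("t",o["clock"],"f tool xyz",(R.T@f).round(2),"axis in tool",v.round(1),"w",round(o["width"]*85,1),"lever yaw",np.degrees(np.arctan2(-R[1,0],-R[0,0])).round(2),"grip yaw",np.degrees(np.arctan2(p[1]+.159,p[0]-.602)).round(2),"z",p[2].round(4),"j",o["joint_positions"].round(0))
E
python3 st.py
```

```text
clock: 6.8
position: [0.4693, -0.1109, 0.0629]
orientation: [[0.968, -0.252, -0.001], [-0.252, -0.968, -0.002], [-0.0, 0.002, -1.0]]
contact_force: [-5.8, -5.2, 9.0]
width: 0.368
t 6.8 f tool xyz [-4.35  6.5  -9.  ] axis in tool [140.5  13.1   0. ] w 31.2 lever yaw 165.38 grip yaw 160.07 z 0.0629 j [  29.   11.  -22.  117.    6.   53. -101.]
```

```bash
python3 -m inch '[[[-0.1,1.2,0],[0,0,-0.5],0.5],[[-0.2,2.5,0],[0,0,-1],0.5],[[-0.3,3.7,0],[0,0,-1.5],0.5],[[-0.4,4.9,0],[0,0,-2],0.5],[[-0.4,6.2,0],[0,0,-2.5],0.5],[[-0.5,7.4,0],[0,0,-3],0.5],[[-0.5,8.6,0],[0,0,-3.5],0.5],[[-0.6,9.9,0],[0,0,-4],0.5],[[-0.6,11.1,0],[0,0,-4.5],0.5],[[-0.6,12.3,0],[0,0,-5],0.5],[[-0.6,13.6,0],[0,0,-5.5],0.5],[[-0.6,14.8,0],[0,0,-6],0.5],[[-0.6,16,0],[0,0,-6.5],0.5],[[-0.6,17.3,0],[0,0,-7],0.5],[[-0.5,18.5,0],[0,0,-7.5],0.5],[[-0.5,19.8,0],[0,0,-8],0.5],[[-0.4,21,0],[0,0,-8.5],0.5],[[-0.3,22.2,0],[0,0,-9],0.5],[[-0.3,23.5,0],[0,0,-9.5],0.5],[[-0.2,24.7,0],[0,0,-10],0.5]]' 20; python3 st.py; python3 - <<'E'
from bench import arm
import cv2
c=arm.camera("scene");cv2.imwrite("pics/s4.png",cv2.resize(c["color"][165:275,185:305],None,fx=5,fy=5,interpolation=cv2.INTER_CUBIC))
E
```

```text
clock: 8.8
position: [0.4632, -0.1349, 0.0629]
orientation: [[0.997, -0.081, 0.0], [-0.081, -0.997, -0.002], [0.0, 0.002, -1.0]]
contact_force: [-4.2, -6.3, 7.3]
width: 0.37
t 8.8 f tool xyz [-3.65  6.68 -7.34] axis in tool [1.403e+02 1.280e+01 1.000e-01] w 31.5 lever yaw 175.38 grip yaw 170.15 z 0.0629 j [ 32.  11. -22. 117.   6.  53. -88.]
```

View pics/s4.png

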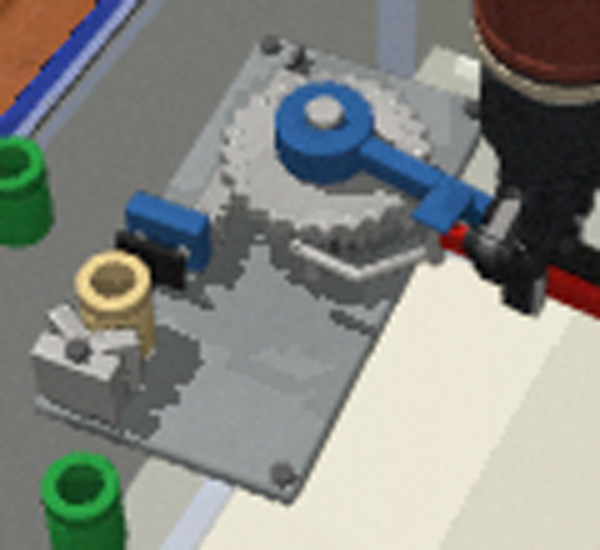

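The picture shows the jaw has advanced towards the ferrule with a gap still open, and the ferrule is upright. I ease on in smaller steps and feel for the landing.

```bash
python3 -m inch '[[[-0.1,1.2,0],[0,0,-0.5],0.5],[[-0.2,2.5,0],[0,0,-1],0.5],[[-0.3,3.7,0],[0,0,-1.5],0.5],[[-0.4,4.9,0],[0,0,-2],0.5],[[-0.4,6.2,0],[0,0,-2.5],0.5],[[-0.5,7.4,0],[0,0,-3],0.5],[[-0.5,8.6,0],[0,0,-3.5],0.5],[[-0.6,9.9,0],[0,0,-4],0.5],[[-0.6,11.1,0],[0,0,-4.5],0.5],[[-0.6,12.3,0],[0,0,-5],0.5]]' 20; python3 st.py;  python3 -m inch '[[[-0.1,1.2,0],[0,0,-0.5],0.5],[[-0.2,2.5,0],[0,0,-1],0.5],[[-0.3,3.7,0],[0,0,-1.5],0.5],[[-0.4,4.9,0],[0,0,-2],0.5],[[-0.4,6.2,0],[0,0,-2.5],0.5]]' 20 >/dev/null; python3 st.py
```

```text
clock: 9.85
position: [0.4618, -0.1472, 0.0629]
orientation: [[1.0, 0.007, 0.001], [0.007, -1.0, -0.002], [0.0, 0.002, -1.0]]
contact_force: [-3.0, -6.4, 5.0]
width: 0.369
t 9.85 f tool xyz [-3.01  6.37 -4.98] axis in tool [1.401e+02 1.280e+01 1.000e-01] w 31.4 lever yaw -179.62 grip yaw 175.17 z 0.0629 j [ 33.  12. -23. 117.   6.  53. -82.]
t 10.35 f tool xyz [-1.85  5.46 -6.03] axis in tool [1.401e+02 1.270e+01 1.000e-01] w 31.3 lever yaw -177.12 grip yaw 177.71 z 0.0629 j [ 34.  12. -23. 116.   6.  53. -79.]
```

```bash
python3 -m inch '[[[-0.1,1.2,0],[0,0,-0.5],0.5],[[-0.2,2.5,0],[0,0,-1],0.5],[[-0.2,2.5,0],[0,0,-1],0.5]]' 20 >/dev/null; python3 st.py|cut -c1-45;  python3 -m inch '[[[-0.1,1.2,0],[0,0,-0.5],0.5],[[-0.2,2.5,0],[0,0,-1],0.5],[[-0.2,2.5,0],[0,0,-1],0.5]]' 20 >/dev/null; python3 st.py|cut -c1-45
```

```text
t 10.65 f tool xyz [-2.32  5.9  -4.59] axis i
t 10.95 f tool xyz [-2.31  6.48 -5.27] axis i
```

```bash
for i in 1 2 3; do python3 -m inch '[[[-0.1,1.2,0],[0,0,-0.5],0.5],[[-0.2,2.5,0],[0,0,-1],0.5],[[-0.2,2.5,0],[0,0,-1],0.5]]' 20 >/dev/null; python3 st.py|cut -c1-45; done; python3 - <<'E'
from bench import arm
import cv2
c=arm.camera("scene");cv2.imwrite("pics/s5.png",cv2.resize(c["color"][185:260,185:245],None,fx=8,fy=8,interpolation=cv2.INTER_CUBIC))
E
```

```text
t 11.25 f tool xyz [-3.1   5.54 -5.99] axis i
t 11.55 f tool xyz [-2.79  6.01 -4.85] axis i
t 11.85 f tool xyz [-2.36  5.27 -6.1 ] axis i
```

View pics/s5.png

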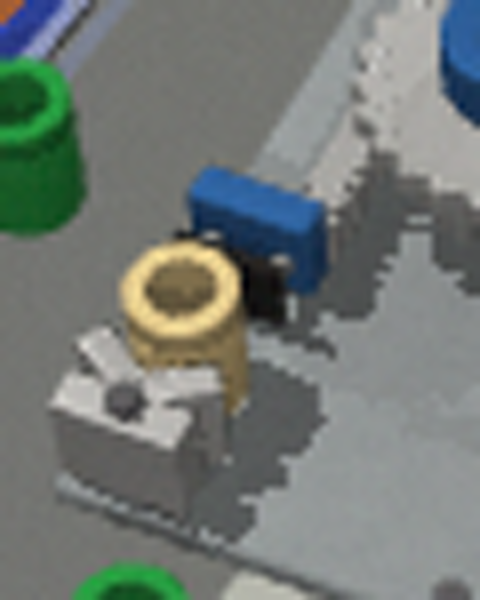

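The pad is now about at the ferrule, and the ferrule isn't seated in the vee yet. I continue in 1° steps.

```bash
for i in 1 2 3; do python3 -m inch '[[[-0.1,1.2,0],[0,0,-0.5],0.5],[[-0.2,2.5,0],[0,0,-1],0.5],[[-0.2,2.5,0],[0,0,-1],0.5]]' 20 >/dev/null; python3 st.py|cut -c1-45; done
```

```text
t 12.2 f tool xyz [-3.19  5.63 -5.07] axis in
t 12.5 f tool xyz [-2.22  5.91 -4.86] axis in
t 12.8 f tool xyz [-2.2   5.3  -4.73] axis in
```

```bash
for i in 1 2 ; do python3 -m inch '[[[-0.1,1.2,0],[0,0,-0.5],0.5],[[-0.2,2.5,0],[0,0,-1],0.5],[[-0.2,2.5,0],[0,0,-1],0.5]]' 20 >/dev/null; python3 st.py|cut -c1-45; done
```

```text
t 13.1 f tool xyz [-2.48  5.52 -5.13] axis in
t 13.4 f tool xyz [-2.59  5.5  -4.67] axis in
```

```bash
for i in 1 2 ; do python3 -m inch '[[[-0.1,1.2,0],[0,0,-0.5],0.5],[[-0.2,2.5,0],[0,0,-1],0.5],[[-0.2,2.5,0],[0,0,-1],0.5]]' 20 >/dev/null; python3 st.py|cut -c1-45; done
```

```text
t 13.7 f tool xyz [-2.85  5.09 -4.22] axis in
t 14.0 f tool xyz [-1.61  5.02 -4.42] axis in
```

```bash
for i in 1 2 ; do python3 -m inch '[[[-0.1,1.2,0],[0,0,-0.5],0.5],[[-0.2,2.5,0],[0,0,-1],0.5],[[-0.2,2.5,0],[0,0,-1],0.5]]' 20 >/dev/null; python3 st.py; done
```

```text
t 14.3 f tool xyz [-2.36  5.19 -3.78] axis in tool [1.398e+02 1.190e+01 1.000e-01] w 31.3 lever yaw -164.11 grip yaw -169.0 z 0.063 j [ 37.  13. -23. 115.   6.  53. -63.]
t 14.6 f tool xyz [-2.97  5.93 -4.3 ] axis in tool [1.398e+02 1.190e+01 1.000e-01] w 31.2 lever yaw -163.11 grip yaw -167.97 z 0.063 j [ 38.  13. -23. 115.   7.  53. -62.]
```

```bash
for i in 1 2 ; do python3 -m inch '[[[-0.1,1.2,0],[0,0,-0.5],0.5],[[-0.2,2.5,0],[0,0,-1],0.5],[[-0.2,2.5,0],[0,0,-1],0.5]]' 20 >/dev/null; python3 st.py|cut -c1-45; done
```

```text
t 14.9 f tool xyz [-1.74  5.96 -4.6 ] axis in
t 15.2 f tool xyz [-2.59  4.05 -4.41] axis in
```

```bash
for i in 1 2 ; do python3 -m inch '[[[-0.1,1.2,0],[0,0,-0.5],0.5],[[-0.2,2.5,0],[0,0,-1],0.5],[[-0.2,2.5,0],[0,0,-1],0.5]]' 20 >/dev/null; python3 st.py|cut -c1-45; done
```

```text
t 15.5 f tool xyz [-2.07  4.78 -4.9 ] axis in
t 15.8 f tool xyz [-2.42  4.65 -4.72] axis in
```

```bash
python3 -m inch '[[[-0.1,1.2,0],[0,0,-0.5],0.5],[[-0.2,2.5,0],[0,0,-1],0.5],[[-0.2,2.5,0],[0,0,-1],0.5],[[-0.2,2.5,0],[0,0,-1],0.5]]' 20 >/dev/null; python3 st.py|cut -c1-45
```

```text
t 16.2 f tool xyz [-2.73  5.5  -3.74] axis in
```

```bash
python3 -m inch '[[[-0.1,1.2,0],[0,0,-0.5],0.5],[[-0.2,2.5,0],[0,0,-1],0.5],[[-0.2,2.5,0],[0,0,-1],0.5],[[-0.2,2.5,0],[0,0,-1],0.5]]' 20 >/dev/null; python3 st.py; python3 - <<'E'
from bench import arm
import cv2
c=arm.camera("scene");cv2.imwrite("pics/s6.png",cv2.resize(c["color"][185:260,185:245],None,fx=8,fy=8,interpolation=cv2.INTER_CUBIC))
E
```

```text
t 16.6 f tool xyz [-2.62  5.28 -3.22] axis in tool [1.397e+02 1.180e+01 1.000e-01] w 31.1 lever yaw -157.1 grip yaw -161.92 z 0.063 j [ 39.  14. -23. 113.   7.  53. -55.]
```

View pics/s6.png

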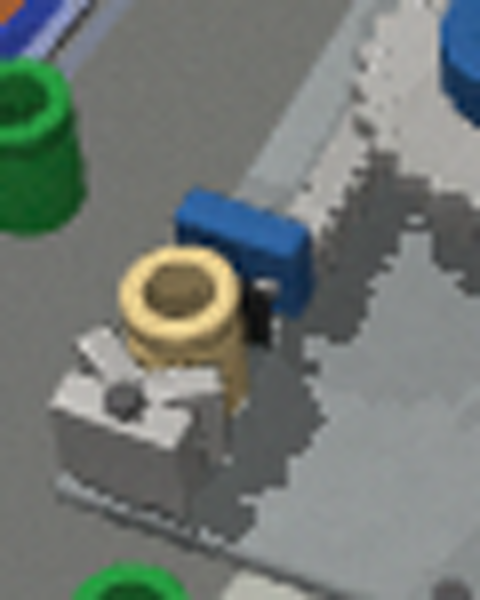

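The jaw is touching and the ferrule has just begun to move (about 5 px in this 8x crop). It is upright and not yet in the vee.

```bash
for i in 1 2 ; do python3 -m inch '[[[-0.1,1.2,0],[0,0,-0.5],0.5],[[-0.2,2.5,0],[0,0,-1],0.5],[[-0.2,2.5,0],[0,0,-1],0.5]]' 20 >/dev/null; python3 st.py|cut -c1-45; done
```

```text
t 16.95 f tool xyz [-2.41  4.2  -4.96] axis i
t 17.25 f tool xyz [-2.66  4.57 -4.51] axis i
```

```bash
python3 -m inch '[[[-0.1,1.2,0],[0,0,-0.5],0.5],[[-0.2,2.5,0],[0,0,-1],0.5],[[-0.2,2.5,0],[0,0,-1],0.5]]' 20 >/dev/null; python3 st.py|cut -c1-45
```

```text
t 17.55 f tool xyz [-2.32  4.4  -4.67] axis i
```

```bash
python3 -m inch '[[[-0.1,1.2,0],[0,0,-0.5],0.5],[[-0.2,2.5,0],[0,0,-1],0.5],[[-0.2,2.5,0],[0,0,-1],0.5]]' 20 >/dev/null; python3 st.py|cut -c1-45
```

```text
t 17.85 f tool xyz [-2.24  4.79 -4.3 ] axis i
```

```bash
python3 -m inch '[[[-0.1,1.2,0],[0,0,-0.5],0.5],[[-0.2,2.5,0],[0,0,-1],0.5],[[-0.2,2.5,0],[0,0,-1],0.5]]' 20 >/dev/null; python3 st.py|cut -c1-45
```

```text
t 18.15 f tool xyz [-3.06  3.79 -5.84] axis i
```

```bash
python3 -m inch '[[[-0.1,1.2,0],[0,0,-0.5],0.5],[[-0.2,2.5,0],[0,0,-1],0.5],[[-0.2,2.5,0],[0,0,-1],0.5]]' 20 >/dev/null; python3 st.py|cut -c1-45
```

```text
t 18.45 f tool xyz [-3.52  3.16 -6.8 ] axis i
```

```bash
python3 -m inch '[[[-0.1,1.2,0],[0,0,-0.5],0.5],[[-0.2,2.5,0],[0,0,-1],0.5],[[-0.2,2.5,0],[0,0,-1],0.5]]' 20 >/dev/null; python3 st.py
```

```text
t 18.75 f tool xyz [-3.52  1.37 -8.35] axis in tool [139.6  12.2   0. ] w 30.9 lever yaw -150.07 grip yaw -155.06 z 0.063 j [ 41.  16. -23. 112.   8.  54. -47.]
```

The load on the hand is dropping (4.7 → 1.4 N), so the jaw has landed. I make one small further ease, then hold.

```bash
python3 -m inch '[[[0,0.6,0],[0,0,-0.25],0.5],[[-0.1,1.2,0],[0,0,-0.5],0.5],[[-0.1,1.2,0],[0,0,-0.5],0.5],[[-0.1,1.2,0],[0,0,-0.5],0.5]]' 20 >/dev/null; for i in 1 2 3; do python3 -m inch '[[[0,0,0],[0,0,0],0.5]]' 20 >/dev/null; python3 st.py; done
```

```text
t 19.25 f tool xyz [-3.79  1.12 -8.3 ] axis in tool [139.6  12.4   0. ] w 31.1 lever yaw -149.58 grip yaw -154.66 z 0.0629 j [ 41.  16. -23. 112.   8.  54. -46.]
t 19.35 f tool xyz [-3.63  0.58 -7.74] axis in tool [139.6  12.4   0. ] w 31.2 lever yaw -149.58 grip yaw -154.67 z 0.063 j [ 41.  16. -23. 112.   8.  54. -46.]
t 19.45 f tool xyz [-2.82  2.13 -7.3 ] axis in tool [139.6  12.4   0. ] w 30.7 lever yaw -149.58 grip yaw -154.67 z 0.0629 j [ 41.  16. -23. 112.   8.  54. -46.]
```

```bash
python3 -m inch '[[[0,0.6,0],[0,0,-0.25],0.5],[[-0.1,1.2,0],[0,0,-0.5],0.5],[[-0.1,1.2,0],[0,0,-0.5],0.5],[[-0.1,1.2,0],[0,0,-0.5],0.5]]' 20 >/dev/null; for i in 1 2 3; do python3 -m inch '[[[0,0,0],[0,0,0],0.5]]' 20 >/dev/null; python3 st.py|cut -c1-45; done
```

```text
t 19.95 f tool xyz [-2.92  0.34 -8.35] axis i
t 20.05 f tool xyz [-3.17  1.21 -7.9 ] axis i
t 20.15 f tool xyz [-4.56  1.   -7.95] axis i
```

The spring now carries nearly all of it. I release gradually.

```bash
python3 -m inch '[[[0,0,0],[0,0,0],0.25],[[0,0,0],[0,0,0],0.2],[[0,0,0],[0,0,0],0.15],[[0,0,0],[0,0,0],0.1],[[0,0,0],[0,0,0],0.05],[[0,0,0],[0,0,0],0.0],[[0,0,0],[0,0,0],-0.05],[[0,0,0],[0,0,0],-0.1],[[0,0,0],[0,0,0],-0.15],[[0,0,0],[0,0,0],-0.2],[[0,0,0],[0,0,0],-0.2]]' 20; python3 st.py; python3 - <<'E'
from bench import arm
import cv2,numpy as np
c=arm.camera("scene")["color"][165:275,185:305];w=arm.camera("wrist")["color"]
a=cv2.resize(c,None,fx=3.4,fy=3.4,interpolation=cv2.INTER_CUBIC);b=cv2.resize(w,(int(374*512/384*.8),374))
cv2.imwrite("pics/rel.png",np.hstack([a[:374],b]))
E
```

```text
clock: 21.25
position: [0.4757, -0.2195, 0.0624]
orientation: [[0.858, 0.514, 0.0], [0.514, -0.858, -0.0], [0.0, 0.0, -1.0]]
contact_force: [0.7, 0.5, -0.6]
width: 0.599
t 21.25 f tool xyz [ 0.85 -0.09  0.61] axis in tool [139.4  13.1   0. ] w 50.9 lever yaw -149.06 grip yaw -154.41 z 0.0624 j [ 41.  16. -24. 111.   8.  54. -46.]
```

View pics/rel.png

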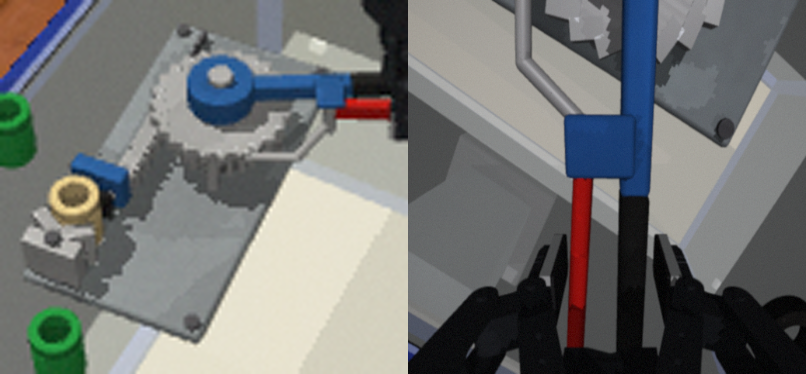

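Both fingers are clear of the bars, the trigger has sprung back, the lever stays put, and the ferrule is upright and nipped in the vee. I lift straight up.

```bash
python3 -m inch '[[[0,0,-3],[0,0,0],-0.3],[[0,0,-10],[0,0,0],-0.3],[[0,0,-22],[0,0,0],-0.3],[[0,0,-37],[0,0,0],-0.3],[[0,0,-54],[0,0,0],-0.3],[[0,0,-74],[0,0,0],-0.3],[[0,0,-96],[0,0,0],-0.3],[[0,0,-118],[0,0,0],-0.3],[[0,0,-135],[0,0,0],-0.3],[[0,0,-145],[0,0,0],-0.3],[[0,0,-150],[0,0,0],-0.3],[[0,0,-150],[0,0,0],-0.3],[[0,0,-150],[0,0,0],-0.3],[[0,0,-150],[0,0,0],-0.3],[[0,0,-150],[0,0,0],-0.3]]'; python3 - <<'E'
from bench import arm
import cv2
c=arm.camera("scene");cv2.imwrite("pics/fin.png",cv2.resize(c["color"][95:285,170:370],None,fx=3.1,fy=3.1,interpolation=cv2.INTER_CUBIC))
E
```

```text
clock: 22.85
position: [0.4753, -0.2193, 0.2116]
orientation: [[0.858, 0.514, -0.001], [0.514, -0.858, 0.001], [-0.001, -0.001, -1.0]]
contact_force: [0.1, -0.8, -0.6]
width: 0.648
```

View pics/fin.png

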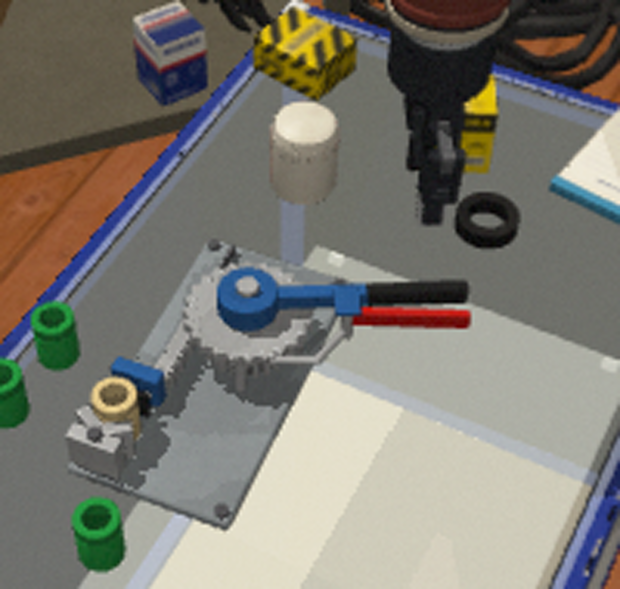

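The final view shows the lever eased back and free, the ferrule upright at (115,400) between pad and vee, the bystanders in view in place, and the gripper well clear. I hand it in.

```bash
python3 -c "
from bench import arm
print(arm.sign_off())"
```

```text
the job is handed in; nothing more can be done
None
```

I eased the clamp shut on the ferrule and handed the job in at about 23 s; no verdict came back.

- **What I did:** I straddled lever and trigger at the grip point and squeezed with 20 N to a 31 mm opening, which lifted the pawl. I then eased the lever back along its arc at no more than 0.1 rad/s. The load on my hand fell from about 5.5 N to about 1 N at roughly 0.9 rad by my estimate, where the jaw seated the ferrule in the vee. I held there, opened the fingers gradually and lifted straight up.
- **Last checks:** The release and final pictures show the lever staying where I left it and the trigger sprung back. The ferrule is upright and nipped in the anvil, and the gripper is well clear. The oil filter, black tape and filter box look unmoved by eye; the filter box was partly hidden by the gripper, and the tape measure was not clearly in the last view.
- **Unmeasured or disagreeing:** I never measured the nip force directly. From the 1 N left on my hand I put it at about 16 N, and readings scattered by about ±0.6 N, so it could differ by a few newtons. My first estimate of the drum axis was about 13 mm off across the lever. I corrected it from two camera views before gripping.

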